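Open the rust remover in its bench pen

ROBOT

A 6-joint arm with a two-finger parallel gripper is mounted at the origin on the work surface. World frame = base frame: x ahead of the robot, y to its left, z up, the work surface at z = 0. Lengths are in m, angles in rad, forces in N, time in s.
With the tool pointing down it reaches from about 0.3 to 0.85 m from the base axis. Payload 4.2 kg.
Tool frame: the origin (TCP) lies on the centre line of the jaws, within the pads' length; the fingertips stand 8 mm ahead of it and the grasp point (between the pads) lies 11 mm behind it; y points along the fingers, x is the direction in which the jaws open and shut, and the axes are right-handed (so a half turn about y gives the same grasp; the last joint's range is limited). The gripper opens to 91 mm and grips with 3 to 60 N. Pads are 32 mm wide; open, the fingers measure 118 mm over their backs; the gripper's body (76 mm by 178 mm) begins 60 mm behind the grasp point.
Start: joints at [1.3, 0.32, 1.565, -0, 1.257, -0.02], TCP at [0.143, 0.557, 0.222] pointing down, gripper open.
Joint ranges: [-3.11, 3.11], [-0.84, 2.01], [0.21, 2.61], [-1.34, 4.49], [0.05, 2.63], [-2.56, 2.56]. Speed limits (rad/s): [2.57, 2.57, 3.14, 3.14, 3.14, 3.14].

INTERFACE

Orientations are given as a unit quaternion [x, y, z, w].
In Python, from plant import read_state, viewer, order gives the robot as it stands. The module is installed in compiled form; this text tells all that it offers.
- The arm moves only by the tool send_rows, never from a script. Its argument "series" is a list of rows, each an object with "hand": the closure, from 0 (fully open) to 1 (shut); "delta_pos": the shift along the world's x, y, z in cm, a list of three; "rotation": the turn, a rotation vector about the world's x, y, z in degrees, a list of three. A call has exactly 5 rows; each row is the pose to reach, as a shift and turn from the pose commanded when the call began; what a row does not reach only later rows make up. A row lasts 1/8 s, in which the tool goes at most 62.5 mm and 10.7 degrees, less where a joint would pass 70% of its speed; a pose out of reach is approached as far as the arm can. A call with a gripper value outside its range is refused whole. The fingers move at their own pace and stop on an object; "newtons" is the grip in N (left out, the last holds). Time passes only in rows, so rows that repeat a pose let the fingers close, or fill a call up. It gives the time, the measured TCP pose, the force and the opening at its end, in the units of the state.
- read_state(): the state, without advancing time (a new reading comes with each control period).
- viewer.get_image(name): name is "side" or "top" or "wrist"; returns the picture (384x512x3 uint8, red, green, blue); there is no depth.
- viewer.camera_model(name): a dict with "fx", "fy", "cx", "cy" (pixels), "view" (4x4, takes a point from world to camera coordinates). Camera axes: x right, y down, z forward; pixel columns grow to the right and rows downward; lengths in m; the calibration is good to about 2 mm. A picture is of the moment at which its call begins: read the wrist's pose just before it. camera_model takes no time and is no camera call; for the wrist camera it gives the pose at the moment of the call.
- order.hand_in(): hands the job in, once; it reports no verdict.
The state is a dict: "time_s": time; "q": joint angles; "joint_velocities": joint speeds; "joint_torque": joint torques, N m; "tool_pos": TCP position; "tool_rot": TCP orientation; "ft_force": force on the tool from outside, world axes, zero at the start; "ft_torque": the same for the moment, N m; "grip_width": finger opening in m.
Only numpy, scipy, OpenCV 4.12 (cv2) and the standard library are available. Lean on these libraries where they do the work, as an engineer would, in place of code of your own. Each camera call takes 0.05 s, during which the arm holds its last target. There are 200 camera calls.

TASK

Slide the square bottle of rust remover along the bench, upright and by its body rather than its cap, into the angle-iron pen until it stands home against the back wall, where it cannot turn. Then open its push-and-turn safety cap: press the cap down, twist it anticlockwise until it is free, lift it off and finish still holding it, level and still, about 5 cm straight above the bottle's mouth. The bottle stays on the bench in its pen, and the key, punch, screwdriver and caliper stay where they lie.

Things in the scene. Friction and masses are not known exactly. Their poses are not given: they have to be found in the camera images.
- bottle: Loose square white bottle, 0.4 to 0.75 kg, standing on the bench. Body 68 x 68 mm, 86 mm high, upright sides; low shoulder up to 95 mm, round neck 29 mm wide to the mouth; 135.5 mm high with its cap. Origin: centre of its underside; z up, x and y square to its sides (all alike). Slippery plastic (friction about 0.3); push it low on its body.
- cap: Black round push-and-turn cap on the bottle, 48 mm across its ribbed skirt, 30 mm high, about 50 g, two raised arrows on top pointing anticlockwise. Origin: centre of its underside, 105.5 mm above the bottle's underside when locked; z up; its yaw equals the bottle's when locked (it has about 4 degrees of play).
- pen: Fixed U-shaped pen of dark angle iron. Origin: the point on the bench where the bottle's centre stands when home. Open towards its own -x; inner faces: back wall x = +34 mm, side walls y = +39 and -39 mm, these from x = -28 to +38 mm. All walls 30 mm high, 4 mm thick; a foot flange 3 mm thick, up to 24 mm wide, runs round the outside.
- gate_key: Loose bystander: black iron gate key, about 162 mm long along x, lying flat beside the pen's right (-y) side. Origin under its middle.
- screwdriver: Loose bystander: red-handled screwdriver lying along x, further out on the pen's right side.
- caliper: Loose bystander: steel vernier caliper, 230 mm long along x, lying flat on the pen's left (+y) side. Origin under the middle of its beam.
- punch: Loose bystander: chrome centre punch, 110 mm long along x, 10 mm thick, lying behind the pen's back wall. Origin under its middle.
- mouth (a point): Centre of the bottle's mouth, on its axis 120 mm above its underside. Below it three bayonet lugs, 39 mm across, lock the cap: held pressed down, the cap must turn anticlockwise seen from above 44 to 78 degrees relative to the bottle (aim for 60 to 65; a stop is met at 78), then it lifts straight off. The bottle itself may turn up to 9 degrees in the pen.
- cap_top (a point): Centre of the cap's flat top, 30 mm above its underside. A sprung liner inside holds the cap up: it starts to go down at about 6 N, clears the locking teeth 4.5 mm down (about 10 N) and bottoms at 9 mm (about 14 N); 6 to 8 mm down is a good press.
- pen_mouth (a point): Middle of the pen's entrance, on the bench, 70 mm from the pen's origin along its -x. Two guide wings 45 mm long flare by 20 degrees from the side walls' ends to this entrance, 109 mm wide. At the start the bottle stands 130 to 185 mm before the pen's origin on this side, up to 30 mm off the centre line and turned up to 20 degrees from it.
Things that resemble listed ones, but are neither listed nor needed, are in the scene too. What is meant by the cap is not red, and is the larger of those in its own colour. Of the things shaped like the bottle, the white one is meant.

How it is judged:
By the outcome, as a careful person would: the job done as asked, in the order asked, and still so for the second after the job is handed in, while the arm keeps its last pose, push and grip.
It also fails if it takes over 70 s, if anything falls off the work surface, if the arm or the gripper's body presses on something with over 40 N, if the wrist force passes 120 N, or if a joint passes its speed limit or range.

## Working session

There is one attempt and no reset: what is moved stays moved. The work goes in short steps, Python scripts to look and compute and a tool call to move; the robot and the scene stay as the last step left them, time stands still between calls to the robot, and variables do not carry over. Pictures are saved under pics/ and viewed, about 8 in all and at most 12, crops included, and the job is handed in when it is done.

Besides the shell and the picture viewer there is one more tool, called after "Emit:" as name([rows], argument=value, ...), one row to a line, values as JSON. send_rows: Moves the arm, as the interface text tells. Its arguments: {"type":"object","properties":{"series":{"type":"array"},"newtons":{"type":"number"}},"required":["series"]}

```bash
mkdir -p pics
cat > h.py <<'E'
import numpy as np, cv2
from plant import read_state, viewer, order
def snap(n, f):
    m=viewer.camera_model(n); im=viewer.get_image(n); cv2.imwrite('pics/'+f,im[:,:,::-1]); np.savez('pics/'+f+'.npz',im=im,V=m['view'],k=[m['fx'],m['fy'],m['cx'],m['cy']]); return im,m
def load(f):
    d=np.load('pics/'+f+'.npz'); k=d['k']; return d['im'],dict(fx=k[0],fy=k[1],cx=k[2],cy=k[3],view=d['V'])
def ray(m,u,v,z):
    V=np.array(m['view']);R=V[:3,:3];c=-R.T@V[:3,3]
    d=R.T@np.array([(u-m['cx'])/m['fx'],(v-m['cy'])/m['fy'],1]); return c+d*(z-c[2])/d[2]
def proj(m,p):
    V=np.array(m['view']);q=V[:3,:3]@np.array(p)+V[:3,3]; return m['fx']*q[0]/q[2]+m['cx'],m['fy']*q[1]/q[2]+m['cy']
E
python3 - <<'E'
from h import *
s=read_state();print(s['tool_pos'],s['tool_rot'],s['grip_width'],s['ft_force'])
a,m=snap('top','t0.png');b,n=snap('side','s0.png')
print(np.round(m['view'],3),m['fx'],np.round(n['view'],3),n['fx'])
E
```

```text
[0.14257805 0.55653273 0.22110037] [ 0.55899768  0.43301187 -0.43405211 -0.55823031] 0.09143059038341178 [ 0.33271882 -0.16534612 -0.540979  ]
[[-0.007 -1.     0.003 -0.005]
 [-0.979  0.006 -0.203  0.582]
 [ 0.203 -0.004 -0.979  1.   ]
 [ 0.     0.     0.     1.   ]] 462.47769103236965 [[-0.702 -0.712  0.007  0.401]
 [-0.523  0.509 -0.683  0.353]
 [ 0.483 -0.484 -0.73   0.638]
 [ 0.     0.     0.     1.   ]] 352.5766355311544
```

View pics/t0.png

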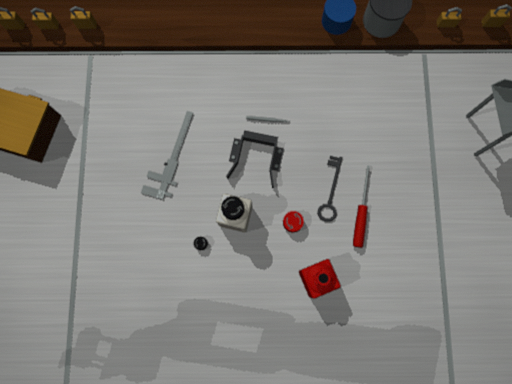

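View pics/s0.png

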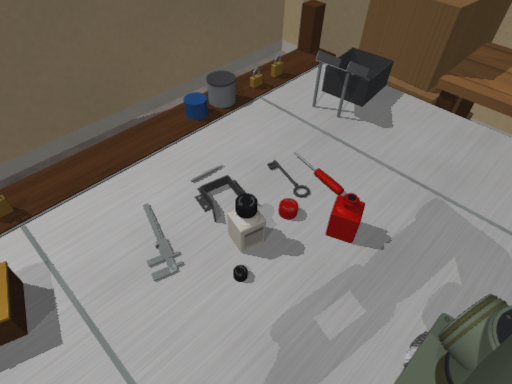

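The top view shows the white bottle at (235,212) with a large black cap at (233,207), and the pen at (258,155). The look-alikes are a small loose black cap (201,243), a red cap (293,222) and a red bottle (320,279). The cap on the white bottle fits: it is black and the larger of the two black ones. An enlarged crop should confirm it.

Run:
```python
from h import *
im,m=load('t0.png')
x0,y0,w,h=190,100,120,160
cv2.imwrite('pics/c0.png',cv2.resize(im[y0:y0+h-40,x0:x0+w+0][:,:,::-1],None,fx=5,fy=5,interpolation=cv2.INTER_CUBIC)[:600])
g=im.astype(int);mx=g.max(2);mn=g.min(2)
dark=((mx<75)).astype(np.uint8)
n,l,st,c=cv2.connectedComponentsWithStats(dark[100:260,190:310])
for i in range(1,n):
    if st[i,4]>25: print(st[i][:4]+[190,100,0,0],st[i,4],c[i]+[190,100])
hsv=cv2.cvtColor(im,cv2.COLOR_RGB2HSV)
print(im[220,228],im[212,222],im[195,235],im[150,260],im[205,215])
```

```text
[227 131  57  57] 865 [256.72023121 150.54797688]
[221 196  24  24] 429 [232.5034965  207.84615385]
[244 205   8  27] 48 [247.9375     219.04166667]
[219 224  24   7] 54 [230.66666667 227.12962963]
[194 237  15  14] 153 [200.4379085  243.12418301]
[126 123 115] [104 106 104] [138 139 136] [101 102 101] [160 160 157]
```

View pics/c0.png

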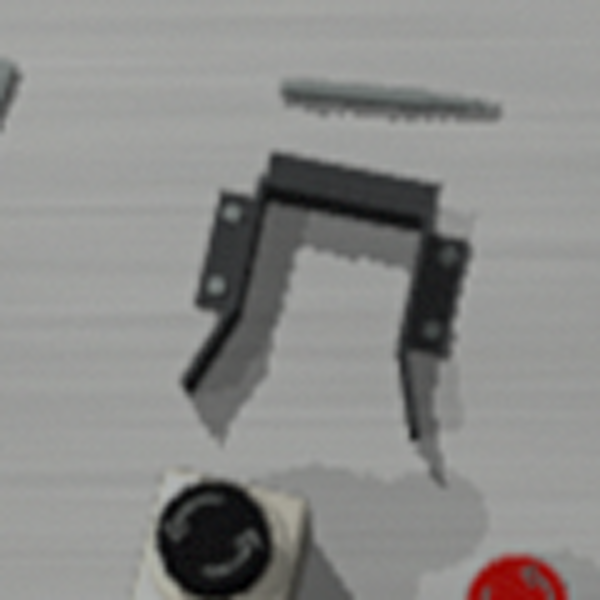

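The crop confirms it: a big black cap with arrows on the white bottle. In crop pixels, the pen's wing ends are about (188,387) and (414,438), its kinks about (242,309) and (403,351). The bottle's back corners are about (165,470) and (308,505).

Run:
```python
from h import *
from scipy.spatial.transform import Rotation as R
im,m=load('t0.png')
P=lambda x,y,z: ray(m,190+x/5-.4,100+y/5-.4,z)
w=np.array([P(191,389,.03),P(413,438,.03),P(243,309,.03),P(403,351,.03)])
mod=np.array([[-70,54.5,30],[-70,-54.5,30],[-28,39,30],[-28,-39,30]])/1e3
cw,cm=w.mean(0),mod.mean(0); r,_=R.align_vectors(w-cw,mod-cm); 
A=w-cw;B=mod-cm
th=np.arctan2((B[:,0]*A[:,1]-B[:,1]*A[:,0]).sum(),(B[:,0]*A[:,0]+B[:,1]*A[:,1]).sum())
Rz=R.from_euler('z',th).as_matrix();o=cw-Rz@cm
print('pen',o,np.degrees(th)); print((w-(o+mod@Rz.T))*1e3)
for q in [[34,39,30],[34,-39,30],[34,39,0],[34,-39,0]]:
    u,v=proj(m,o+Rz@np.array(q)/1e3);print(q,(u+.4-190)*5,(v+.4-100)*5)
a,b=P(165,470,.086),P(308,505,.086);print('corners',a,b,np.linalg.norm(a-b),np.degrees(np.arctan2(*(a-b)[1::-1]))-90)
c=P((232.5-190+.4)*5,(207.8-100+.4)*5,.128);print('cap',c,'rel pen',Rz.T@(c-o))
```

```text
pen [6.70089811e-01 2.85813579e-03 2.77555756e-17] -13.92870141706122
[[-0.86272397 -0.47295449  0.        ]
 [ 0.9941644   0.46967116  0.        ]
 [ 1.10142867  0.19855985  0.        ]
 [-1.23286911 -0.19527652  0.        ]]
[34, 39, 30] 274.7937398277038 190.270977658774
[34, -39, 30] 432.2891716059121 226.7313891648307
[34, 39, 0] 276.8839592849909 209.03003907628786
[34, -39, 0] 430.3304710039123 244.60905669958294
corners [0.56448417 0.07939246 0.086     ] [0.54823646 0.01574063 0.086     ] 0.06569279225444322 -14.319485813783245
cap [0.52546673 0.05459767 0.128     ] rel pen [-0.15282504  0.01540535  0.128     ]
```

Run:
```python
from h import *
from scipy.spatial.transform import Rotation as R
s=read_state();M=R.from_quat(s['tool_rot']).as_matrix();print(M.round(3),s['q'])
print('jaw yaw',np.degrees(np.arctan2(M[1,0],M[0,0])))
for n in ['wrist']:
    m=viewer.camera_model(n);V=m['view'];R3=V[:3,:3];print('wrist cam pos in tool',M.T@(-R3.T@V[:3,3]-s['tool_pos']),(R3@M).round(3),m['fx'])
```

```text
[[ 0.248 -0.    -0.969]
 [ 0.969 -0.002  0.248]
 [-0.002 -1.     0.   ]] [ 1.30002127e+00  3.20245505e-01  1.56551224e+00  4.67739448e-07
  1.25741221e+00 -2.00308976e-02]
jaw yaw 75.63341091959539
wrist cam pos in tool [ 0.00036778 -0.16279917  0.07449347] [[ 1.    -0.     0.   ]
 [-0.    -0.261 -0.965]
 [ 0.     0.965 -0.261]] 296.1920256904623
```

Emit:
send_rows([
  {"hand":0,"delta_pos":[3.5,-4.6,0.4],"rotation":[0,0,0]},
  {"hand":0,"delta_pos":[7,-9.2,0.8],"rotation":[0,0,0]},
  {"hand":0,"delta_pos":[10.5,-13.8,1.2],"rotation":[0,0,0]},
  {"hand":0,"delta_pos":[14,-18.4,1.6],"rotation":[0,0,0]},
  {"hand":0,"delta_pos":[17.5,-23,2],"rotation":[0,0,0]},
])

```text
time_s: 0.72
tool_pos: [0.3184, 0.3253, 0.2419]
tool_rot: [0.559, 0.434, -0.434, -0.558]
ft_force: [0.5, 0.1, 0.5]
grip_width: 0.091
```

Emit:
send_rows([
  {"hand":0,"delta_pos":[3.5,-4.6,0],"rotation":[0,0,0]},
  {"hand":0,"delta_pos":[7,-9.2,0],"rotation":[0,0,0]},
  {"hand":0,"delta_pos":[10.5,-13.8,0],"rotation":[0,0,0]},
  {"hand":0,"delta_pos":[13,-18.4,0],"rotation":[0,0,0]},
  {"hand":0,"delta_pos":[15,-22.5,0],"rotation":[0,0,0]},
])

```text
time_s: 1.35
tool_pos: [0.4683, 0.1002, 0.2416]
tool_rot: [-0.559, -0.433, 0.433, 0.559]
ft_force: [0.2, 0.2, 0.1]
grip_width: 0.0909
```

Run:
```python
from h import *
s=read_state();print(s['tool_pos'],s['q'],s['time_s'],s['ft_force'])
snap('wrist','w1.png')
```

```text
[0.46832859 0.10016046 0.24162974] [ 1.86622444e-01  1.54871646e-01  1.73754999e+00  8.73233144e-05
  1.24965307e+00 -1.13253409e+00] 1.35 [0.23903006 0.2112409  0.13015972]
```

View pics/w1.png

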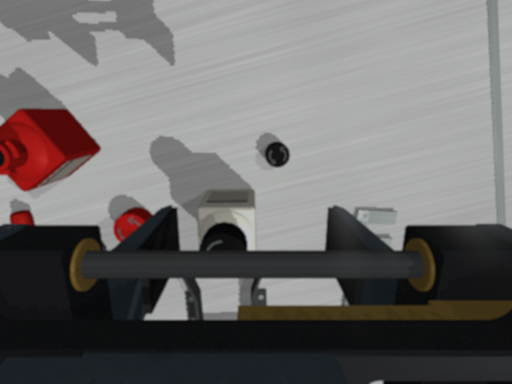

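The wrist view shows the bottle square to the jaws. Its near top edge runs about (198,207) to (256,207), and its cap is near (224,240).

Run:
```python
from h import *
im,m=load('w1.png')
g=cv2.cvtColor(im,cv2.COLOR_RGB2GRAY).astype(int)
for r in (196,200,210,215,220): print(r,g[r,190:204],g[r,248:264])
for c in (205,215,227,240,250): print(c,g[184:222,c])
```

```text
196 [122 122 121 121 120 116 111 107 104 102 101 101 100  96] [ 86  92  93  92  93 101 124 153 169 173 173 173 173 173 174 174]
200 [104 103 100 100 100 100  99 100 100 100  98  94  90  88] [ 85  92  92  93  94  98 120 149 168 174 174 172 172 172 172 172]
210 [103 103 102 102 102 102 101 108 120 131 137 140 139 138] [182 181 182 184 187 185 174 164 167 170 171 171 171 172 171 171]
215 [144 130 113 103 100  97  96 102 118 129 137 140 140 140] [193 193 193 194 193 190 180 169 169 173 174 174 173 174 173 173]
220 [154 153 155 155 152 142 123 110 109 114 118 118 115 113] [182 188 191 193 193 191 180 168 168 171 172 173 174 174 175 174]
205 [117 117 120 119 119 119 115 107  99  94  91  90  89  90  90  90  88  87
  87  93  94  93  99 114 129 136 139 139 140 140 139 135 132 124 115 111
 110 111]
215 [120 120 119 118 115 106  93  85  77  76  75  76  75  77  76  72  63  57
  70  85  92  93 100 114 128 136 137 132 128 130 132 135 135 133 132 132
 134 129]
227 [119 121 121 120 114 103  93  85  77  76  76  77  77  77  77  74  63  59
  73  90  93  94 103 116 129 133 133 134 138 141 142 143 143 142 145 145
 143 131]
240 [121 121 121 118 111 100  90  84  79  77  78  77  77  76  77  71  61  58
  73  88  92  95 105 125 146 168 183 190 188 177 170 176 182 188 191 192
 193 193]
250 [162 150 139 128 115 102  93  91  92  92  93  92  93  93  93  93  92  94
  93  93  93  96 107 126 146 165 182 191 194 193 194 193 193 193 194 193
 191 190]
```

Run:
```python
from h import *
im,m=load('w1.png')
a=ray(m,197.8,207.5,.086);b=ray(m,254.7,207.5,.086);print(a,b,np.linalg.norm(a-b))
d=(b-a)/np.linalg.norm(a-b);f=np.array([d[1],-d[0],0]);print('ctr',(a+b)/2+.034*f,f, np.degrees(np.arctan2(f[1],f[0])))
c=ray(m,240,190,0);print(c, (c-(a+b)/2)@f)
print('jawcentre offset', ((a+b)/2-read_state()['tool_pos'])@d)
```

```text
[0.48491526 0.03289912 0.086     ] [0.50095648 0.0952954  0.086     ] 0.06442527917254548
ctr [0.52586508 0.05563161 0.086     ] [ 0.96850618 -0.24898953  0.        ] -14.41772580021466
[0.49875488 0.0751591  0.        ] 0.0028814636325868287
jawcentre offset -0.02532970075985667
```

Emit:
send_rows([
  {"hand":0,"delta_pos":[3.0,-2.5,0],"rotation":[0,0,0]},
  {"hand":0,"delta_pos":[5.7,-4.5,0],"rotation":[0,0,0]},
  {"hand":0,"delta_pos":[5.7,-4.5,-3],"rotation":[0,0,0]},
  {"hand":0,"delta_pos":[5.7,-4.5,-6.5],"rotation":[0,0,0]},
  {"hand":0,"delta_pos":[5.7,-4.5,-10],"rotation":[0,0,0]},
])

```text
time_s: 2.02
tool_pos: [0.5244, 0.0571, 0.1407]
tool_rot: [-0.559, -0.433, 0.434, 0.559]
ft_force: [-0.2, 0.3, -0.2]
grip_width: 0.0914
```

Emit:
send_rows([
  {"hand":0,"delta_pos":[0,0,-2],"rotation":[0,0,0]},
  {"hand":0,"delta_pos":[0,0,-4],"rotation":[0,0,0]},
  {"hand":0,"delta_pos":[0,0,-5.5],"rotation":[0,0,0]},
  {"hand":0,"delta_pos":[0,0,-6.5],"rotation":[0,0,0]},
  {"hand":0,"delta_pos":[0,0,-6.8],"rotation":[0,0,0]},
])

```text
time_s: 2.65
tool_pos: [0.5245, 0.0571, 0.0735]
tool_rot: [-0.558, -0.433, 0.434, 0.559]
ft_force: [0.3, 0.9, 0.3]
grip_width: 0.0912
```

Emit:
send_rows([
  {"hand":0.2,"delta_pos":[0,0,0],"rotation":[0,0,0]},
  {"hand":0.3,"delta_pos":[0,0,0],"rotation":[0,0,0]},
  {"hand":0.4,"delta_pos":[0,0,0],"rotation":[0,0,0]},
  {"hand":0.4,"delta_pos":[0,0,0],"rotation":[0,0,0]},
  {"hand":0.4,"delta_pos":[0,0,0],"rotation":[0,0,0]},
], newtons=15)

```text
time_s: 3.28
tool_pos: [0.5245, 0.0564, 0.0744]
tool_rot: [0.559, 0.433, -0.434, -0.558]
ft_force: [-2.8, -5.0, 6.5]
grip_width: 0.0681
```

Run:
```python
from h import *
s=read_state();print(s['tool_pos'],s['time_s'],s['ft_force'],s['grip_width'])
a,m=snap('top','t1.png');b,n=snap('side','s1.png')
c=cv2.resize(b[130:290,150:360],None,fx=3,fy=3,interpolation=cv2.INTER_CUBIC)
cv2.imwrite('pics/c1.png',c[:,:,::-1])
```

```text
[0.52451613 0.05640519 0.07444119] 3.275 [-2.79568621 -5.00212639  6.4976995 ] 0.06810238558479254
```

View pics/c1.png

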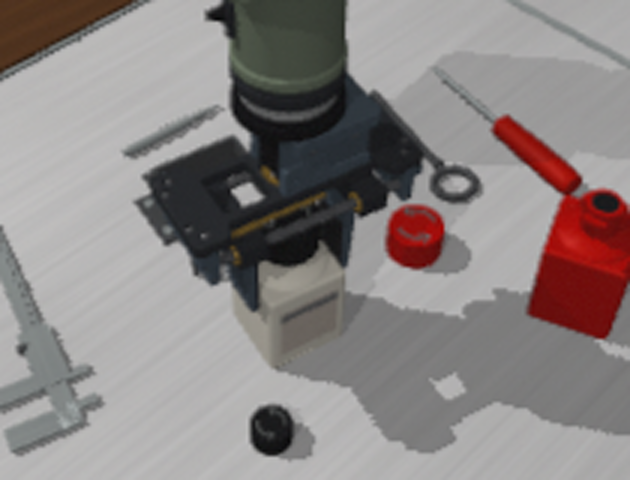

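Emit:
send_rows([
  {"hand":0.4,"delta_pos":[0,0,0.1],"rotation":[0,0,0]},
  {"hand":0.4,"delta_pos":[1,-0.6,0.1],"rotation":[0,0,0]},
  {"hand":0.4,"delta_pos":[2.3,-1.4,0.1],"rotation":[0,0,0]},
  {"hand":0.4,"delta_pos":[3.6,-2.2,0.1],"rotation":[0,0,0]},
  {"hand":0.4,"delta_pos":[4.8,-2.9,0.1],"rotation":[0,0,0]},
], newtons=20)

```text
time_s: 4.0
tool_pos: [0.5736, 0.0275, 0.0745]
tool_rot: [-0.558, -0.433, 0.433, 0.559]
ft_force: [-3.4, 1.5, 2.5]
grip_width: 0.0678
```

Run:
```python
from h import *
s=read_state();print(s['tool_pos'],s['time_s'],s['ft_force'],s['grip_width'])
a,m=snap('top','t2.png');b,n=snap('side','s2.png')
x=cv2.resize(a[110:230,200:310],None,fx=3.6,fy=3.6,interpolation=cv2.INTER_CUBIC)
y=cv2.resize(b[140:270,180:290],None,fx=3.6,fy=3.6,interpolation=cv2.INTER_CUBIC)[:432]
cv2.imwrite('pics/c2.png',np.hstack([x,y])[:,:,::-1])
```

```text
[0.57356747 0.027508   0.07445079] 4.0 [-3.39637256  1.51685159  2.51025126] 0.06779422439439345
```

View pics/c2.png

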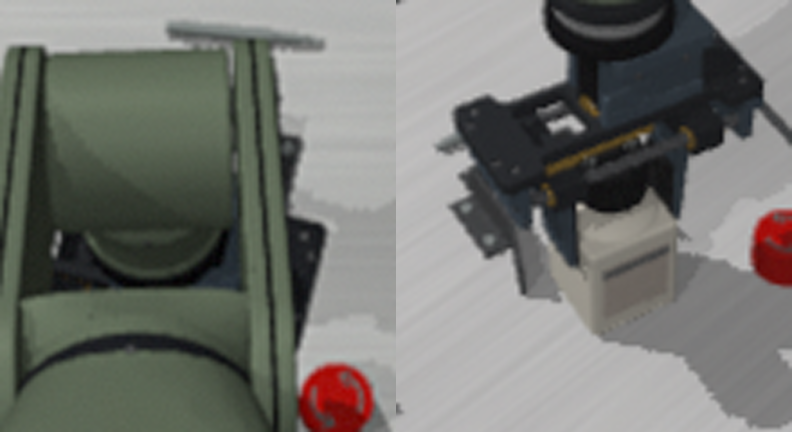

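The bottle is sliding upright with the jaws and is lined up with the pen entrance. Next I slide it in.

Emit:
send_rows([
  {"hand":0.4,"delta_pos":[1.3,-0.3,0],"rotation":[0,0,0]},
  {"hand":0.4,"delta_pos":[2.6,-0.65,0],"rotation":[0,0,0]},
  {"hand":0.4,"delta_pos":[3.9,-1.0,0],"rotation":[0,0,0]},
  {"hand":0.4,"delta_pos":[5.2,-1.3,0],"rotation":[0,0,0]},
  {"hand":0.4,"delta_pos":[6.5,-1.6,0],"rotation":[0,0,0]},
])

```text
time_s: 4.72
tool_pos: [0.6386, 0.0118, 0.0747]
tool_rot: [-0.559, -0.433, 0.434, 0.559]
ft_force: [-0.4, -0.4, -7.0]
grip_width: 0.0677
```

Emit:
send_rows([
  {"hand":0.4,"delta_pos":[0.7,-0.15,0],"rotation":[0,0,0]},
  {"hand":0.4,"delta_pos":[1.3,-0.3,0],"rotation":[0,0,0]},
  {"hand":0.4,"delta_pos":[1.9,-0.45,0],"rotation":[0,0,0]},
  {"hand":0.4,"delta_pos":[2.4,-0.6,0],"rotation":[0,0,0]},
  {"hand":0.4,"delta_pos":[2.8,-0.7,0],"rotation":[0,0,0]},
])

```text
time_s: 5.35
tool_pos: [0.6659, 0.005, 0.075]
tool_rot: [-0.559, -0.434, 0.434, 0.559]
ft_force: [0.0, 0.5, -7.3]
grip_width: 0.0681
```

Fz shows the jaws now carry the bottle's weight. I'll lower it by a millimetre so it stays on the bench, then nudge it home.

Emit:
send_rows([
  {"hand":0.4,"delta_pos":[0,0,-0.1],"rotation":[0,0,0]},
  {"hand":0.4,"delta_pos":[0.1,-0.02,-0.1],"rotation":[0,0,0]},
  {"hand":0.4,"delta_pos":[0.2,-0.05,-0.1],"rotation":[0,0,0]},
  {"hand":0.4,"delta_pos":[0.3,-0.07,-0.1],"rotation":[0,0,0]},
  {"hand":0.4,"delta_pos":[0.4,-0.1,-0.1],"rotation":[0,0,0]},
])

```text
time_s: 5.98
tool_pos: [0.6696, 0.0041, 0.0745]
tool_rot: [-0.559, -0.434, 0.433, 0.559]
ft_force: [-0.3, 0.8, -4.3]
grip_width: 0.0676
```

Emit:
send_rows([
  {"hand":0.4,"delta_pos":[0.1,-0.02,0],"rotation":[0,0,0]},
  {"hand":0.4,"delta_pos":[0.15,-0.04,0],"rotation":[0,0,0]},
  {"hand":0.4,"delta_pos":[0.2,-0.05,0],"rotation":[0,0,0]},
  {"hand":0.4,"delta_pos":[0.25,-0.06,0],"rotation":[0,0,0]},
  {"hand":0.4,"delta_pos":[0.3,-0.07,0],"rotation":[0,0,0]},
])

```text
time_s: 6.6
tool_pos: [0.6708, 0.0039, 0.0746]
tool_rot: [-0.557, -0.433, 0.435, 0.56]
ft_force: [-8.4, 2.6, 5.7]
grip_width: 0.0677
```

Emit:
send_rows([
  {"hand":0.2,"delta_pos":[0,0,0],"rotation":[0,0,0]},
  {"hand":0,"delta_pos":[0,0,0],"rotation":[0,0,0]},
  {"hand":0,"delta_pos":[0,0,0],"rotation":[0,0,0]},
  {"hand":0,"delta_pos":[0,0,3],"rotation":[0,0,0]},
  {"hand":0,"delta_pos":[0,0,7],"rotation":[0,0,0]},
])

```text
time_s: 7.22
tool_pos: [0.6723, 0.0032, 0.1435]
tool_rot: [-0.558, -0.433, 0.434, 0.559]
ft_force: [0.5, 0.4, 0.0]
grip_width: 0.0907
```

Emit:
send_rows([
  {"hand":0,"delta_pos":[-1.5,0.4,3],"rotation":[0,0,0]},
  {"hand":0,"delta_pos":[-4,1,6],"rotation":[0,0,0]},
  {"hand":0,"delta_pos":[-6.5,1.6,8],"rotation":[0,0,0]},
  {"hand":0,"delta_pos":[-8,2,8],"rotation":[0,0,0]},
  {"hand":0,"delta_pos":[-8,2,8],"rotation":[0,0,0]},
])

```text
time_s: 7.85
tool_pos: [0.5919, 0.0234, 0.2234]
tool_rot: [-0.558, -0.433, 0.434, 0.559]
ft_force: [-0.8, -0.5, -0.7]
grip_width: 0.0915
```

Run:
```python
from h import *
s=read_state();print(s['tool_pos'],s['time_s'],s['ft_force'],s['grip_width'],s['q'])
a,m=snap('wrist','w3.png');b,n=snap('side','s3.png')
x=cv2.resize(a[130:330,130:330],None,fx=2.2,fy=2.2,interpolation=cv2.INTER_CUBIC)
y=cv2.resize(b[140:250,160:250],None,fx=4,fy=4,interpolation=cv2.INTER_CUBIC)
cv2.imwrite('pics/c3.png',np.hstack([x,y])[:,:,::-1])
```

```text
[0.59193189 0.02344216 0.22340477] 7.85 [-0.79162308 -0.45562157 -0.70942661] 0.09146091172533541 [ 2.01975112e-02  3.46565197e-01  1.52050261e+00 -5.53883558e-05
  1.27515469e+00 -1.30020163e+00]
```

View pics/c3.png

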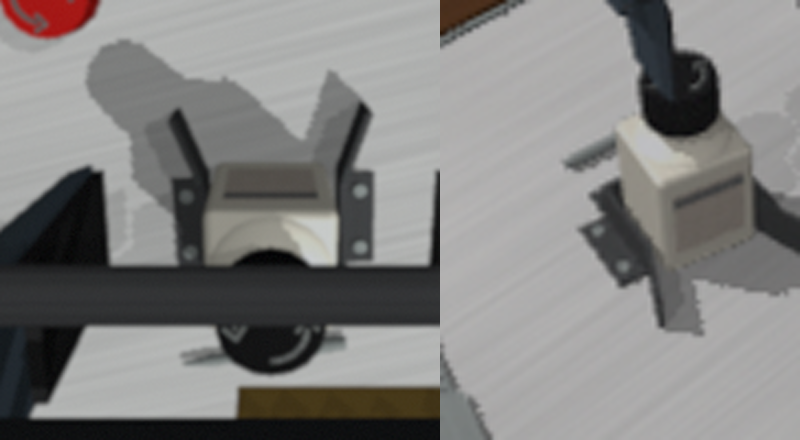

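Run:
```python
from h import *
im,m=load('w3.png')
g=cv2.cvtColor(im,cv2.COLOR_RGB2GRAY).astype(int)
for c in (232,245,262,275): 
    d=np.diff(cv2.GaussianBlur(g[210:242,c].astype(np.uint8),(1,3),0).ravel().astype(int)); print(c,210+d.argmax()+.5,d.max())
print(g[230,218:230],g[230,278:290])
D=(cv2.cvtColor(im,cv2.COLOR_RGB2GRAY)<60)
pts=[]
for r in range(280,300,2):
    row=D[r,215:300]; x=np.flatnonzero(row); print(r,(x.min()+215,x.max()+215) if len(x) else None)
b=ray(m,130+272/2.2,130+374/2.2,.1355); print('far rim',b)
l=ray(m,223.3,224.5,.086);r=ray(m,283.8,224.5,.086);d=(r-l)/np.linalg.norm(r-l);f=np.array([d[1],-d[0],0])
print(l,r,np.linalg.norm(r-l),'ctr',(l+r)/2+.034*f,'cap',b-.024*f)
```

```text
232 225.5 14
245 219.5 13
262 226.5 20
275 226.5 20
[ 36  34  37  50  81 109 125 135 141 144 145 143] [198 199 200 198 186 147  90  63  65  66  66  66]
280 (np.int64(229), np.int64(276))
282 (np.int64(230), np.int64(276))
284 (np.int64(230), np.int64(276))
286 (np.int64(231), np.int64(275))
288 (np.int64(231), np.int64(274))
290 (np.int64(232), np.int64(272))
292 (np.int64(235), np.int64(270))
294 (np.int64(237), np.int64(268))
296 (np.int64(241), np.int64(265))
298 (np.int64(245), np.int64(260))
far rim [ 6.94131757e-01 -6.51348529e-04  1.35500000e-01]
[ 0.62896923 -0.01777076  0.086     ] [0.64522698 0.04580238 0.086     ] 0.0656190451545179 ctr [0.67003804 0.00559198 0.086     ] cap [0.67088004 0.00529488 0.1355    ]
```

Emit:
send_rows([
  {"hand":0,"delta_pos":[2,-0.5,0],"rotation":[0,0,-10]},
  {"hand":0,"delta_pos":[4,-1,0],"rotation":[0,0,-20]},
  {"hand":0,"delta_pos":[6,-1.4,0],"rotation":[0,0,-30]},
  {"hand":0,"delta_pos":[7.9,-1.9,0],"rotation":[0,0,-40]},
  {"hand":0,"delta_pos":[7.9,-1.9,-2],"rotation":[0,0,-40]},
])

```text
time_s: 8.57
tool_pos: [0.6746, 0.0035, 0.2032]
tool_rot: [0.674, 0.217, -0.215, -0.673]
ft_force: [0.1, 0.3, -1.0]
grip_width: 0.0914
```

Emit:
send_rows([
  {"hand":0,"delta_pos":[0,0,-3],"rotation":[0,0,0]},
  {"hand":0,"delta_pos":[0,0,-6],"rotation":[0,0,0]},
  {"hand":0,"delta_pos":[0,0,-8],"rotation":[0,0,0]},
  {"hand":0,"delta_pos":[0,0,-8.5],"rotation":[0,0,0]},
  {"hand":0,"delta_pos":[0,0,-8.5],"rotation":[0,0,0]},
])

```text
time_s: 9.2
tool_pos: [0.6721, 0.0042, 0.1184]
tool_rot: [-0.673, -0.216, 0.216, 0.673]
ft_force: [-0.7, -1.2, 0.4]
grip_width: 0.0917
```

Emit:
send_rows([
  {"hand":0.3,"delta_pos":[-0.1,0,0],"rotation":[0,0,0]},
  {"hand":0.45,"delta_pos":[-0.1,0,0],"rotation":[0,0,0]},
  {"hand":0.6,"delta_pos":[-0.1,0,0],"rotation":[0,0,0]},
  {"hand":0.7,"delta_pos":[-0.1,0,0],"rotation":[0,0,0]},
  {"hand":0.7,"delta_pos":[-0.1,0,0],"rotation":[0,0,0]},
], newtons=12)

```text
time_s: 9.82
tool_pos: [0.6713, 0.0047, 0.1192]
tool_rot: [-0.673, -0.217, 0.216, 0.673]
ft_force: [2.0, 2.0, -1.1]
grip_width: 0.0483
```

Emit:
send_rows([
  {"hand":0.7,"delta_pos":[0,0,0],"rotation":[0,0,0]},
  {"hand":0.7,"delta_pos":[0,0,0],"rotation":[0,0,0]},
  {"hand":0.7,"delta_pos":[0,0,0],"rotation":[0,0,0]},
  {"hand":0.7,"delta_pos":[0,0,0],"rotation":[0,0,0]},
  {"hand":0.7,"delta_pos":[0,0,0],"rotation":[0,0,0]},
], newtons=40)

```text
time_s: 10.45
tool_pos: [0.6711, 0.0044, 0.1193]
tool_rot: [0.673, 0.217, -0.216, -0.673]
ft_force: [2.5, 2.5, 0.9]
grip_width: 0.0481
```

Gripped at 48 mm, the cap's width. Now the press: 7 mm down.

Emit:
send_rows([
  {"hand":0.7,"delta_pos":[0,0,-0.2],"rotation":[0,0,0]},
  {"hand":0.7,"delta_pos":[0,0,-0.4],"rotation":[0,0,0]},
  {"hand":0.7,"delta_pos":[0,0,-0.6],"rotation":[0,0,0]},
  {"hand":0.7,"delta_pos":[0,0,-0.75],"rotation":[0,0,0]},
  {"hand":0.7,"delta_pos":[0,0,-0.75],"rotation":[0,0,0]},
])

```text
time_s: 11.08
tool_pos: [0.6713, 0.0047, 0.1138]
tool_rot: [0.673, 0.217, -0.215, -0.673]
ft_force: [0.7, 3.0, 9.8]
grip_width: 0.0476
```

Emit:
send_rows([
  {"hand":0.7,"delta_pos":[0,0,-0.1],"rotation":[0,0,0]},
  {"hand":0.7,"delta_pos":[0,0,-0.15],"rotation":[0,0,0]},
  {"hand":0.7,"delta_pos":[0,0,-0.18],"rotation":[0,0,0]},
  {"hand":0.7,"delta_pos":[0,0,-0.18],"rotation":[0,0,0]},
  {"hand":0.7,"delta_pos":[0,0,-0.18],"rotation":[0,0,0]},
])

```text
time_s: 11.7
tool_pos: [0.6714, 0.0047, 0.1124]
tool_rot: [0.673, 0.217, -0.215, -0.673]
ft_force: [-0.1, 2.9, 10.8]
grip_width: 0.0478
```

Emit:
send_rows([
  {"hand":0.7,"delta_pos":[0,0,-0.05],"rotation":[0,0,7]},
  {"hand":0.7,"delta_pos":[0,0,-0.05],"rotation":[0,0,14]},
  {"hand":0.7,"delta_pos":[0,0,-0.05],"rotation":[0,0,21]},
  {"hand":0.7,"delta_pos":[0,0,-0.05],"rotation":[0,0,28]},
  {"hand":0.7,"delta_pos":[0,0,-0.05],"rotation":[0,0,35]},
])

```text
time_s: 12.32
tool_pos: [0.6713, 0.0035, 0.112]
tool_rot: [0.577, 0.41, -0.409, -0.575]
ft_force: [-0.9, 0.1, 12.2]
grip_width: 0.0479
```

Run:
```python
from h import *
s=read_state();print(s['tool_pos'],s['ft_force'],s['ft_torque'],s['grip_width'],s['q'])
```

```text
[0.67130843 0.00346987 0.11197595] [-0.87564625  0.08228291 12.22462914] [-0.08624263  0.15697041 -0.00674775] 0.04791096638246123 [-0.01131302  0.54562869  1.48193792 -0.00148476  1.11105709 -1.2473064 ]
```

Emit:
send_rows([
  {"hand":0.7,"delta_pos":[0,0,0],"rotation":[0,0,7]},
  {"hand":0.7,"delta_pos":[0,0,0],"rotation":[0,0,14]},
  {"hand":0.7,"delta_pos":[0,0,0],"rotation":[0,0,21]},
  {"hand":0.7,"delta_pos":[0,0,0],"rotation":[0,0,28]},
  {"hand":0.7,"delta_pos":[0,0,0],"rotation":[0,0,31]},
])

```text
time_s: 12.95
tool_pos: [0.6716, 0.0032, 0.112]
tool_rot: [0.448, 0.549, -0.548, -0.445]
ft_force: [-0.5, -0.9, 11.3]
grip_width: 0.0479
```

Run:
```python
from h import *
s=read_state();print(s['tool_pos'],s['ft_force'],s['ft_torque'],s['grip_width'],s['q'])
a,m=snap('wrist','w4.png');b,n=snap('side','s4.png')
x=cv2.resize(a[130:350,100:400],None,fx=1.6,fy=1.6,interpolation=cv2.INTER_CUBIC)
y=cv2.resize(b[130:240,160:238],None,fx=3.2,fy=3.2,interpolation=cv2.INTER_CUBIC)
cv2.imwrite('pics/c4.png',np.hstack([x,y])[:,:,::-1])
```

```text
[0.67155614 0.00323349 0.11200733] [-0.45241325 -0.86574716 11.31086157] [-0.12510053  0.00483676 -0.07211176] 0.04794891159312953 [-0.01150956  0.54572919  1.48166785 -0.00183104  1.11073134 -1.78648689]
```

View pics/c4.png

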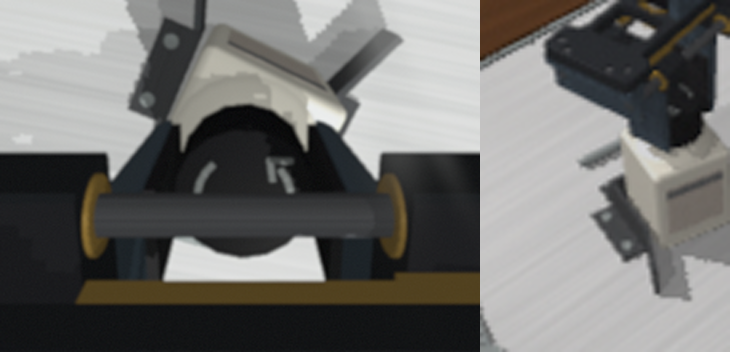

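Emit:
send_rows([
  {"hand":0.7,"delta_pos":[0,0,0.3],"rotation":[0,0,0]},
  {"hand":0.7,"delta_pos":[0,0,0.6],"rotation":[0,0,0]},
  {"hand":0.7,"delta_pos":[0,0,0.9],"rotation":[0,0,0]},
  {"hand":0.7,"delta_pos":[0,0,1.1],"rotation":[0,0,0]},
  {"hand":0.7,"delta_pos":[0,0,1.1],"rotation":[0,0,0]},
])

```text
time_s: 13.68
tool_pos: [0.6698, 0.0041, 0.1194]
tool_rot: [-0.446, -0.547, 0.549, 0.447]
ft_force: [1.1, -0.3, -0.1]
grip_width: 0.0481
```

Emit:
send_rows([
  {"hand":0.7,"delta_pos":[0,0,0.1],"rotation":[0,0,0]},
  {"hand":0.7,"delta_pos":[0,0,0.2],"rotation":[0,0,0]},
  {"hand":0.7,"delta_pos":[0,0,0.3],"rotation":[0,0,0]},
  {"hand":0.7,"delta_pos":[0,0,0.3],"rotation":[0,0,0]},
  {"hand":0.7,"delta_pos":[0,0,0.3],"rotation":[0,0,0]},
])

```text
time_s: 14.3
tool_pos: [0.6707, 0.0043, 0.1232]
tool_rot: [0.447, 0.548, -0.548, -0.447]
ft_force: [-0.8, -0.6, -0.7]
grip_width: 0.0477
```

Emit:
send_rows([
  {"hand":0.7,"delta_pos":[0,0,0.8],"rotation":[0,0,0]},
  {"hand":0.7,"delta_pos":[0,0,1.8],"rotation":[0,0,0]},
  {"hand":0.7,"delta_pos":[0,0,3.0],"rotation":[0,0,0]},
  {"hand":0.7,"delta_pos":[0,0,4.2],"rotation":[0,0,0]},
  {"hand":0.7,"delta_pos":[0,0,5.2],"rotation":[0,0,0]},
])

```text
time_s: 14.92
tool_pos: [0.6709, 0.0044, 0.1765]
tool_rot: [0.447, 0.548, -0.548, -0.446]
ft_force: [0.2, -0.6, -1.1]
grip_width: 0.0478
```

Emit:
send_rows([
  {"hand":0.7,"delta_pos":[0,0,0.6],"rotation":[0,0,0]},
  {"hand":0.7,"delta_pos":[0,0,0.8],"rotation":[0,0,0]},
  {"hand":0.7,"delta_pos":[0,0,0.8],"rotation":[0,0,0]},
  {"hand":0.7,"delta_pos":[0,0,0.8],"rotation":[0,0,0]},
  {"hand":0.7,"delta_pos":[0,0,0.8],"rotation":[0,0,0]},
])

```text
time_s: 15.55
tool_pos: [0.6705, 0.0043, 0.1828]
tool_rot: [-0.447, -0.548, 0.548, 0.447]
ft_force: [-0.5, 0.3, 0.3]
grip_width: 0.0477
```

Run:
```python
from h import *
s=read_state();print(s['tool_pos'],s['tool_rot'],s['ft_force'],s['grip_width'])
a,m=snap('wrist','w5.png');b,n=snap('side','s5.png')
print(proj(n,[.671,.0045,.12]),proj(n,[.671,.0045,.17]))
x=cv2.resize(a[100:350,100:400],None,fx=1.4,fy=1.4,interpolation=cv2.INTER_CUBIC)[:350]
y=cv2.resize(b[115:240,160:260],None,fx=3.7,fy=3.7,interpolation=cv2.INTER_CUBIC)[:]
x=cv2.copyMakeBorder(x,0,y.shape[0]-350,0,0,cv2.BORDER_CONSTANT)
cv2.imwrite('pics/c5.png',np.hstack([x,y])[:,:,::-1])
```

```text
[0.67053925 0.00432231 0.18275734] [-0.44653412 -0.5479362   0.5482183   0.44702338] [-0.5320968   0.2903107   0.34931877] 0.047738318514876955
(np.float64(220.35620904364998), np.float64(163.16545796694493)) (np.float64(219.22412381356165), np.float64(147.37322192498021))
```

View pics/c5.png

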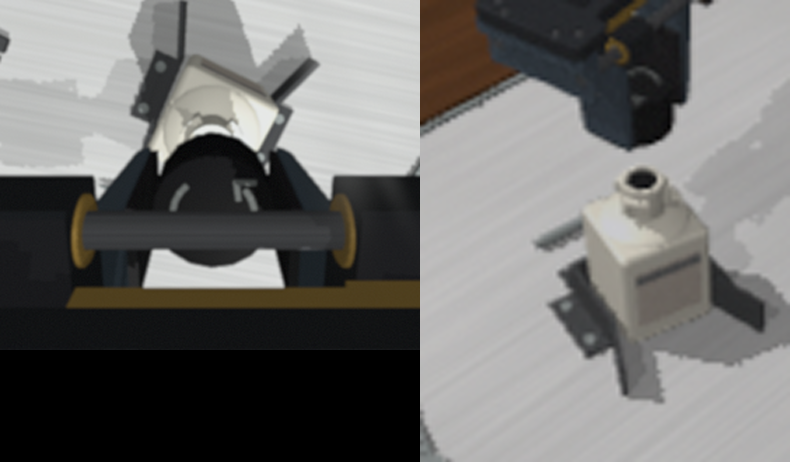

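The cap is off and in the jaws, and the open bottle stands in its pen. The mouth shows at crop (641,181), against a predicted side pixel of (220.4,163.2). One numeric check of mouth alignment and the bystanders before handing in.

Run:
```python
from h import *
im,n=load('s5.png');i0,_=load('s0.png')
print('mouth',ray(n,219.7,163.9,.12))
d=cv2.absdiff(im,i0).max(2)
for k,(x,y,w,h) in dict(key=(265,158,50,40),driver=(292,150,55,45),caliper=(140,200,45,80),punch=(188,163,36,20)).items(): print(k,(d[y:y+h,x:x+w]>60).mean().round(3))
s=read_state();print(s['tool_pos'],np.abs(s['joint_velocities']).max(),s['time_s'])
order.hand_in()
```

```text
mouth [0.67008958 0.00745525 0.12      ]
key 0.0
driver 0.0
caliper 0.0
punch 0.204
[0.67063604 0.00430899 0.18293972] 0.0024678648577021777 15.65
the job is handed in; nothing more can be done
```

I slid the bottle into the pen by its body and opened the cap. The job is handed in at 15.65 s, with the cap held level and still above the mouth.

- **Slide:** I gripped the bottle by its body, with the jaws near the top of the sides rather than low down, and slid it until it met the back wall (about 9 N of contact). Part-way in, the wrist force reached about -7 N. The jaws were then carrying most or all of its weight, so it may have been a hair off the bench. I lowered it again before the last push.
- **Cap:** I gripped it at 48 mm, pressed it down about 7 mm (11–12 N) and turned it 66° anticlockwise. It came away with under 1 N of pull.
- **Cap position:** its underside is about 4.9 cm above the mouth. The side camera puts the mouth at (0.670, 0.007) and the tool at (0.671, 0.004), so they agree to about 3 mm, near the accuracy of that reading. I did not measure how far the bottle turned in the pen.
- **Bystanders:** the key, screwdriver and caliper areas look unchanged in the side view. The punch area differed in 20% of its pixels. I put that down to the gripper and its shadow, as the punch still shows behind the pen in the last picture, but I did not measure its position separately.

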